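# Balance a flatbread paddle and mark the spot with its hanging clip

### The job

The flatbread paddle should hang level from its clip, so find its balance point: without lifting it off the stand, gently slide it lengthwise across the brass ridge until its blade end tips up off the rest and the paddle stays balanced level on the ridge alone when let go. Then mark the spot by setting the red hanging clip astride the handle right above the middle of the ridge, and leave the paddle balanced there. Do not press hard on the ridge, and leave the tubs and the scraper where they are.

Things in the scene. Friction and masses are not known exactly. Their poses are not given: they have to be found in the camera images.
- stand: Fixed balance stand: blue base 80 x 340 x 12 mm, long side along its y; origin at the centre of the base's underside, on the work surface; z up. In its middle a brass ridge with brass cheeks (see ridge_top), at y=+140 and y=-140 mm black rests whose tops are 60 mm above the work surface, 10 mm lower than the ridge.
- ridge_top (a point): Middle of the brass ridge's flat top, 70 mm above the work surface. The flat, edged with two firm rubber strips, is 24 mm long along the stand's y; the paddle balances on it only while its centre of mass is over this flat. Cheeks 10 mm thick on both sides, 27 mm apart, 60 mm long, 8 mm higher than the flat, keep the handle along the stand's y.
- paddle: Loose flatbread paddle on the stand, along the stand's y. Wooden handle 24 wide (x), 22 high (z), 360 mm long, from y=-210 to +150 mm of its own frame, then the steel blade. Origin on the underside's centre line; y points to the blade, z up. Starts on ridge and +y rest, blade about 0.08 rad down; level when balanced; tips onto the -y rest if slid too far. Slides under a push of 1 to 6 N.
- blade_end (a point): Centre of the blade's end edge (paddle y=+240 mm, 2.5 mm above its underside). Blade 70 wide, 90 long, 5 mm thick, flush underneath. The edge can be pushed, towards the stand's -y, but a finger leaning on it keeps the paddle from tipping by friction: back off some mm and wait about a second: rocking dies out within a second or two.
- handle_mid (a point): On the handle's top (paddle y=+50 mm, 22 mm above the underside), a first guess of the balance point: handle 0.3 kg and blade 0.12 to 0.25 kg, unknown, put the true one between paddle y=+30 and +75 mm. At the start it is on the +y side of the ridge, so the paddle must be slid 20 to 120 mm towards the stand's -y.
- clip: Loose red hanging clip, 40 g, standing on its two legs. Top plate 40 (x) x 28 (y) x 5 mm; legs 9 mm deep, 5 mm thick along its -x and +x sides, 30 mm clear between them to go astride the handle; on top an upright tab 14 thick (x) x 24 wide (y) x 36 mm high to hold it by; 50 mm high in all. Origin: centre, level with the legs' feet; z up, the handle runs along its y.
- clip_seat (a point): Middle of the underside of the clip's top plate, 9 mm above the legs' feet; rests on the handle's top when seated.
- tub_a: Squat grey lidded tub, 82 mm wide, 55 mm high; origin at the centre of its underside. Leave alone.
- tub_b: Another grey lidded tub, the same size; origin at the centre of its underside. Leave alone.
- scraper: Dough scraper lying flat, steel sheet 100 x 120 mm with a dark wooden grip 26 wide and 16 mm high along its -x side; origin at the centre underneath. Leave alone.
Not all that is in view belongs to the job. Several things have the shape of the clip; the one meant has the colours described above.

How it is judged:
By the outcome, as a careful person would: the job done as asked, in the order asked, and still so for the second after the job is handed in, with the robot touching nothing.
It also fails if it takes over 72 s, if anything falls off the work surface, if the arm or the gripper's body presses on something with over 40 N, if the wrist force passes 120 N, or if a joint passes its speed limit or range.

### The arm

A 7-joint arm with a two-finger parallel gripper is mounted at the origin on the work surface. World frame = base frame: x ahead of the robot, y to its left, z up, the work surface at z = 0. Lengths are in m, angles in rad, forces in N, time in s.
With the tool pointing down it reaches from about 0.4 to 0.85 m from the base axis. Payload 10.4 kg.
Tool frame: the origin (TCP) lies midway between the tips of the shut fingers; the grasp point (between the pads) lies 19 mm behind it; z points along the fingers, y is the line along which they close (so a half turn about z gives the same grasp; the last joint's range is limited). The gripper opens to 87 mm and grips with 3 to 60 N. Pads are 19 mm wide; open, the fingers measure 117 mm over their backs; the gripper's body (75 mm by 190 mm) begins 51 mm behind the grasp point.
Start: joints at [-1.212, 0.332, -0.065, 1.46, 0.022, 1.35, -0.088], TCP at [0.233, 0.58, 0.223] pointing down, gripper open.
Joint ranges: [-2.6, 2.6], [-0.5, 2.12], [-1.47, 1.34], [0.16, 2.42], [-1.27, 4.41], [0.06, 2.06], [-2.6, 2.6]. Speed limits (rad/s): [2.22, 2.22, 2.79, 2.79, 3.14, 3.14, 3.14].

### API

Orientations are given as a unit quaternion [x, y, z, w].
In Python, from bench import sensors, eyes, order gives the robot as it stands.
- The arm moves only by the tool arm_command, never from a script. Its argument "steps" is a list of rows, each an object with "rot": the turn, a rotation vector about the world's x, y, z in degrees, a list of three; "slide": the shift along the world's x, y, z in m, a list of three; "grip": the opening, from 0 (shut) to 1 (fully open). A call has exactly 8 rows; each row shifts and turns the commanded pose from where the row before left it; what a row does not reach is not made up. A row lasts 1/8 s, in which the tool goes at most 62.5 mm and 10.7 degrees, less where a joint would pass 70% of its speed; a pose out of reach is approached as far as the arm can. A call with a gripper value outside its range is refused whole. The fingers move at their own pace and stop on an object; "newtons" is the grip in N (left out, the last holds). Time passes only in rows, so rows that do not move let the fingers close, or fill a call up. It gives the time, the measured TCP pose, the force, the opening and the grip force at its end, in the units of the state.
- sensors.read_state(): the state, without advancing time (a new reading comes with each control period).
- eyes.camera(name): name is "scene" or "top"; returns a dict with "pixels" (400x640x3 uint8, red, green, blue), "intrinsics" (3x3 intrinsics, pixels), "k1" (the pictures are not rectified: a ray, as slopes to the right and down, at radius r is drawn at 1 + k1 r^2 times it, then the intrinsics apply), "pose" (4x4, takes a point from camera to world coordinates). Camera axes: x right, y down, z forward; pixel columns grow to the right and rows downward; lengths in m; the calibration is good to about 2 mm. A picture is of the moment at which its call begins. There is no depth.
- order.close_job(): hands the job in; it is judged then, once.
Trained networks look in a picture, given as the dict that the camera call returned (one of the last four; its "shot" number tells which), for a name from the list of things; names that differ only in an ending like _2 or _b are one class to them, and where a whole thing is asked for, a point or a joint stands for the part that bears it (a point fixed in the world has none). Each returns a list of dicts, best first, with "conf" (0 to 1); they miss things now and then, are a little off and sometimes report something else, mostly with a low value. They report only what shows in the picture. A call takes as long as a camera call. They do not tell look-alikes from the thing itself.
- eyes.look_for(name, picture): "bbox" ([left, top, right, bottom] in pixels, round what is visible of it).
The state is a dict: "time": time; "joint_positions": joint angles; "joint_vel": joint speeds; "joint_torque": joint torques, N m; "ee_pos": TCP position; "eef_rot": TCP orientation; "ft_force": force on the tool from outside, world axes, zero at the start; "torque": the same for the moment, N m; "width": finger opening in m; "grip_force": force on a finger pad.
Only numpy, scipy, OpenCV 4.12 (cv2) and the standard library are available. Lean on these libraries where they do the work, as an engineer would, in place of code of your own. Each camera call takes 0.05 s, during which the arm holds its last target. There are 200 camera calls.

## Working session

There is one attempt and no reset: what is moved stays moved. The work goes in short steps, Python scripts to look and compute and a tool call to move; the robot and the scene stay as the last step left them, time stands still between calls to the robot, and variables do not carry over. Pictures are saved under pics/ and viewed, at most 10 in all, crops included, and the job is handed in when it is done.

Besides the shell and the picture viewer there is one more tool, called after ">>>" by a JSON object that holds its "method" and its "body", one argument or row to a line. arm_command: Moves the arm, as the interface text tells. Its arguments: {"type":"object","properties":{"steps":{"type":"array","items":{"type":"object","properties":{"rot":{"type":"array","items":{"type":"number"}},"slide":{"type":"array","items":{"type":"number"}},"grip":{"type":"number"}}}},"newtons":{"type":"number"}},"required":["steps"]}

```bash
mkdir -p pics
cat > h.py <<'E'
import numpy as np, cv2
from bench import sensors, eyes, order
def ray(pic,u,v):
    K=np.array(pic["intrinsics"],float);k=pic["k1"]
    d=np.array([(u-K[0,2])/K[0,0],(v-K[1,2])/K[1,1]]);s=d.copy()
    for _ in range(30): s=d/(1+k*(s@s))
    T=np.array(pic["pose"]);return T[:3,3],T[:3,:3]@np.array([s[0],s[1],1])
def at_z(pic,u,v,z):
    o,d=ray(pic,u,v);return o+d*(z-o[2])/d[2]
def proj(pic,P):
    T=np.array(pic["pose"]);c=T[:3,:3].T@(np.array(P)-T[:3,3]);s=c[:2]/c[2]
    s=s*(1+pic["k1"]*(s@s));K=np.array(pic["intrinsics"]);return K[:2,:2]@s+K[:2,2]
def save(pic,n,box=None,f=1):
    im=cv2.cvtColor(pic["pixels"],cv2.COLOR_RGB2BGR)
    if box: l,t,r,b=box;im=im[t:b,l:r]
    cv2.imwrite("pics/"+n,cv2.resize(im,None,fx=f,fy=f,interpolation=cv2.INTER_CUBIC))
E
python3 - <<'E'
from h import *
for c in("scene","top"):
    p=eyes.camera(c);save(p,c+"0.png",None,1.25)
    print(c,np.round(np.array(p["pose"]),3).tolist(),p["intrinsics"],p["k1"])
    for n in["stand","paddle","clip","tub_a","scraper","blade_end","ridge_top"]:
        print(n,[(np.round(d["bbox"]).tolist(),round(d["conf"],2)) for d in eyes.look_for(n,p)])
print(sensors.read_state())
E
```

```text
scene [[0.117, 0.625, -0.772, 1.326], [0.993, -0.086, 0.081, -0.115], [-0.015, -0.776, -0.63, 0.712], [0.0, 0.0, 0.0, 1.0]] [[418.80962194   0.         321.30250037]
 [  0.         418.80962194 189.50183871]
 [  0.           0.           1.        ]] -0.11413388162262177
stand [([250.0, 190.0, 388.0, 242.0], 0.56)]
paddle [([229.0, 175.0, 413.0, 212.0], 0.69)]
clip [([240.0, 170.0, 254.0, 195.0], 0.71), ([225.0, 156.0, 240.0, 178.0], 0.58), ([268.0, 256.0, 312.0, 301.0], 0.47), ([268.0, 171.0, 281.0, 192.0], 0.46)]
tub_a [([269.0, 255.0, 309.0, 304.0], 0.86), ([364.0, 243.0, 401.0, 286.0], 0.66)]
scraper [([399.0, 162.0, 443.0, 193.0], 0.68)]
blade_end [([232.0, 171.0, 416.0, 214.0], 0.75)]
ridge_top [([248.0, 189.0, 389.0, 244.0], 0.95)]
top [[-0.014, -0.984, 0.178, 0.404], [-1.0, 0.01, -0.022, -0.005], [0.02, -0.178, -0.984, 1.039], [0.0, 0.0, 0.0, 1.0]] [[486.7523741    0.         318.33418715]
 [  0.         486.7523741  204.23003257]
 [  0.           0.           1.        ]] -0.07777070098091901
stand []
paddle [([212.0, 182.0, 432.0, 252.0], 0.89), ([406.0, 268.0, 424.0, 290.0
[... 489 characters left out ...]
int_positions': array([-1.21162521,  0.33215957, -0.06468155,  1.46009379,  0.02158733,
        1.3499281 , -0.08850542]), 'joint_vel': array([-0.00247567,  0.00019381, -0.00045885, -0.00085696, -0.00121137,
        0.00319897, -0.00084551]), 'joint_torque': array([ 8.83222037e-05, -6.23000407e+01,  2.46412796e-02, -3.90109348e+01,
       -6.12264150e-02,  3.15982522e-02,  3.33955882e-05]), 'ee_pos': array([0.23284877, 0.58002291, 0.2226037 ]), 'eef_rot': array([ 1.89739499e-01,  9.81834467e-01,  5.34055470e-05, -2.16192524e-06]), 'ft_force': array([ 1.46884357, -0.09513723, -0.77473192]), 'torque': array([0.03335773, 0.00356754, 0.06546863]), 'grip_force': 0.0, 'width': 0.08680238021992942}
```

View pics/scene0.png

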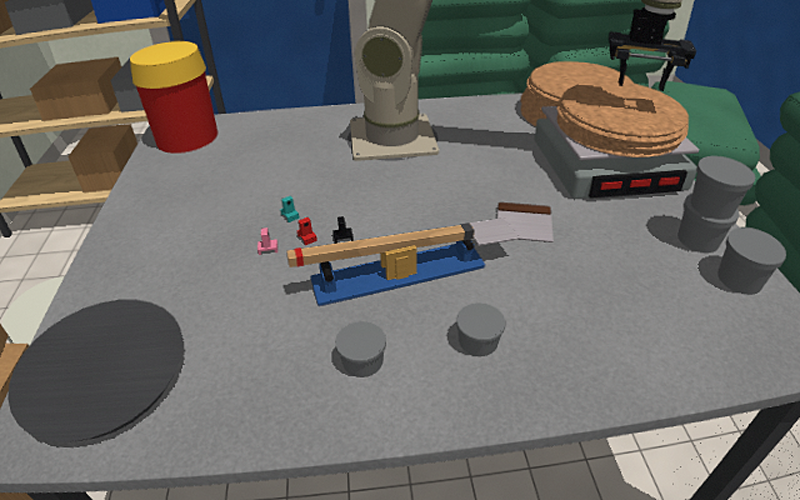

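View pics/top0.png

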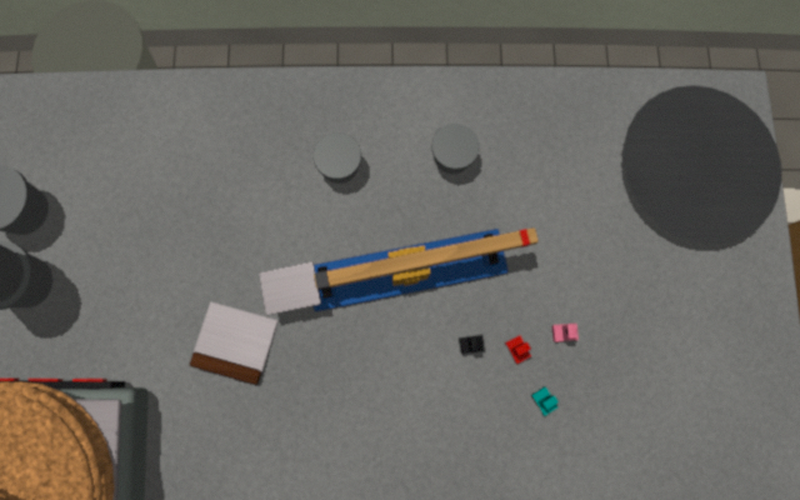

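The scene view shows the paddle on the stand with its blade towards +y. The red clip is at about (245,184) in scene and (415,279) in top, between the black, pink and teal look-alikes. I'll zoom in and measure.

```bash
cat >> h.py <<'E'
def mask(pic,name):
    h=cv2.cvtColor(pic["pixels"],cv2.COLOR_RGB2HSV);H,S,V=[h[...,i].astype(int) for i in range(3)]
    return {"blue":(H>100)&(H<125)&(S>120)&(V>60),"brass":(H>18)&(H<30)&(S>170)&(V>90),
     "wood":(H>8)&(H<20)&(S>90)&(V>130),"red":((H<5)|(H>174))&(S>170)&(V>60)}[name].astype(np.uint8)
def blobs(pic,name,box,mn=15):
    l,t,r,b=box;m=np.zeros((400,640),np.uint8);m[t:b,l:r]=mask(pic,name)[t:b,l:r]
    n,L,st,c=cv2.connectedComponentsWithStats(m)
    return [(st[i].tolist(),c[i].round(1).tolist(),np.argwhere(L==i)[:,::-1]) for i in range(1,n) if st[i][4]>=mn]
E
python3 - <<'E'
from h import *
p=eyes.camera("top");save(p,"top1.png",(200,170,460,300),3)
B=(200,170,460,300)
for n in("blue","brass","wood","red"):
    for st,c,pt in blobs(p,n,B):
        (cx,cy),wh,a=cv2.minAreaRect(pt.astype(np.float32));print(n,st,c,(round(cx,1),round(cy,1)),np.round(wh,1),round(a,1))
# stand: all blue+brass hull -> minAreaRect corners at z=.012
m=np.vstack([q[2] for q in blobs(p,"blue",B)]).astype(np.float32)
W=np.array([at_z(p,u,v,.012)[:2] for u,v in m],np.float32)
r=cv2.minAreaRect(W);print("base",r,cv2.boxPoints(r).round(4).tolist())
for st,c,pt in blobs(p,"brass",B): print("brass",at_z(p,*c,.078).round(4))
for st,c,pt in blobs(p,"red",B): print("red",at_z(p,*c,.015).round(4),cv2.minAreaRect(np.array([at_z(p,u,v,.014)[:2] for u,v in pt],np.float32)))
E
```

```text
blue [340, 184, 59, 15, 250] [367.7, 190.9] (369.1, 190.7) [ 4.5 59.2] 78.7
blue [252, 201, 58, 17, 309] [281.3, 208.4] (280.5, 208.7) [ 5.5 58.8] 78.7
blue [251, 202, 155, 47, 1985] [330.2, 225.6] (327.1, 225.1) [ 17.3 157.5] 78.4
brass [312, 198, 27, 8, 91] [324.3, 201.3] (324.9, 201.0) [ 3.7 26.9] 77.5
brass [315, 215, 29, 10, 179] [328.5, 219.7] (329.0, 220.1) [ 8.2 28.7] 84.3
wood [422, 183, 8, 12, 74] [425.5, 188.1] (425.6, 188.0) [11.2  6.7] 78.7
wood [262, 185, 156, 43, 1832] [339.2, 206.0] (339.0, 203.8) [ 16.3 157.5] 78.1
red [416, 184, 8, 13, 55] [419.4, 189.6] (419.5, 189.6) [12.1  4.4] 74.1
red [405, 269, 19, 22, 254] [414.7, 279.1] (415.5, 278.6) [18.9 15. ] 61.7
base ((0.5653500556945801, -0.04349449276924133), (0.07862751185894012, 0.3363708555698395), 10.711527824401855) [[0.49549999833106995, 0.1145000010728836], [0.5580000281333923, -0.21610000729560852], [0.635200023651123, -0.2013999968767166], [0.572700023651123, 0.1290999948978424]]
brass [ 0.5836 -0.0384  0.078 ]
brass [ 0.5462 -0.0462  0.078 ]
red [ 0.6192 -0.2473  0.015 ] ((0.6193416714668274, -0.24765942990779877), (0.02662569284439087, 0.00976173672825098), 12.931193351745605)
red [ 0.4274 -0.2279  0.015 ] ((0.42841973900794983, -0.2297757863998413), (0.03912116959691048, 0.03201666846871376), 26.61045265197754)
```

View pics/top1.png

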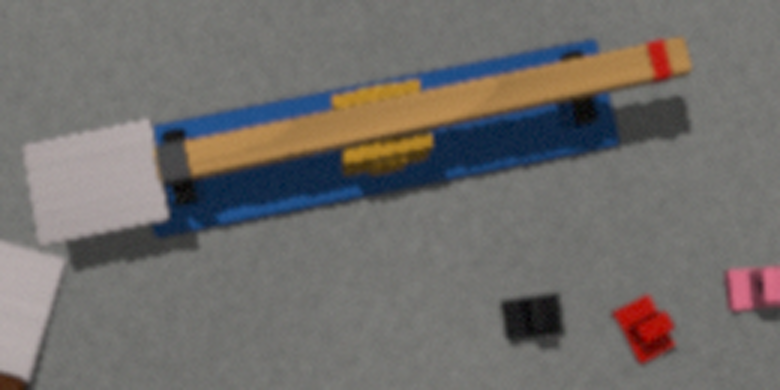

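Crop shows the paddle handle from (430,188) to the blade-end edge (208,218)–(214,251), and the red clip at (414,279) with its tab. I'll fit the clip pose with silhouettes from both cameras.

```bash
cat >> h.py <<'E'
from scipy.optimize import minimize
SP=np.array([.5652,-.043]);YAW=np.radians(10.7);EX=np.array([np.cos(YAW),np.sin(YAW)]);EY=np.array([-EX[1],EX[0]])
def stand(P): d=np.asarray(P)[:2]-SP; return np.round([d@EX*1e3,d@EY*1e3],1)
BX=[(-.02,.02,-.014,.014,.009,.014),(-.02,-.015,-.014,.014,0,.009),(.015,.02,-.014,.014,0,.009),(-.007,.007,-.012,.012,.014,.05)]
def clipsil(pic,q,z0,S,o,n):
    m=np.zeros((n[1]*S,n[0]*S),np.uint8);c,s=np.cos(q[2]),np.sin(q[2])
    for b in BX:
        pts=np.array([proj(pic,(q[0]+c*x-s*y,q[1]+s*x+c*y,z0+z)) for x in b[:2] for y in b[2:4] for z in b[4:]])
        h=cv2.convexHull((((pts-o)+.5)*S-.5).astype(np.float32)).round().astype(np.int32);cv2.fillConvexPoly(m,h,1)
    return m
def fitclip(views,x0,yaws,z0=0.):
    S=6;D=[]
    for pic,box in views:
        l,t,r,b=box;mm=mask(pic,"red")[t:b,l:r]
        D.append((pic,cv2.resize(mm.astype(np.float32),None,fx=S,fy=S,interpolation=cv2.INTER_LINEAR)>.5,np.array([l,t]),(r-l,b-t)))
    def cost(q):
        e=0
        for pic,m,o,n in D:
            k=clipsil(pic,q,z0,S,o,n)>0;e+=1-(k&m).sum()/max((k|m).sum(),1)
        return e
    R=[minimize(cost,[*x0,y],method="Nelder-Mead",options=dict(initial_simplex=np.array([*x0,y])+np.array([[0,0,0],[.006,0,0],[0,.006,0],[0,0,.3]]),xatol=1e-4,fatol=1e-4)) for y in yaws]
    return sorted([(round(r.fun,3),r.x.round(4).tolist(),round(np.degrees(r.x[2])%180,1)) for r in R])
E
python3 - <<'E'
from h import *
t=eyes.camera("top");s=eyes.camera("scene")
bt=(395,260,435,300);bs=(230,160,265,205)
print([b[:2] for b in blobs(s,"red",bs)])
for v in([(t,bt),(s,bs)],[(t,bt)],[(s,bs)]): print(fitclip(v,(.43,-.229),np.radians([0,30,60,90,120,150]))[:3])
for u,v,z in((208,218.3,.05),(214,251,.05),(430,188,.105)):print("pad",at_z(t,u,v,z).round(4),stand(at_z(t,u,v,z)))
for n in("clip","tub_a"):
  print(n,[at_z(t,(d["bbox"][0]+d["bbox"][2])/2,(d["bbox"][1]+d["bbox"][3])/2,.02).round(3).tolist() for d in eyes.look_for(n,t)])
E
```

```text
[([238, 174, 15, 22, 197], [244.8, 185.1]), ([236, 198, 6, 7, 30], [238.4, 201.4])]
[(np.float64(0.418), [0.4273, -0.2275, 0.4148], np.float64(23.8)), (np.float64(0.418), [0.4275, -0.228, 3.5705], np.float64(24.6)), (np.float64(0.418), [0.4276, -0.2279, 3.5848], np.float64(25.4))]
[(np.float64(0.15), [0.427, -0.228, 0.464], np.float64(26.6)), (np.float64(0.151), [0.4272, -0.228, 0.4259], np.float64(24.4)), (np.float64(0.152), [0.4271, -0.2275, 3.6145], np.float64(27.1))]
[(np.float64(0.254), [0.4288, -0.2279, 0.4129], np.float64(23.7)), (np.float64(0.255), [0.4289, -0.2274, 3.5514], np.float64(23.5)), (np.float64(0.256), [0.4285, -0.2278, 0.4237], np.float64(24.3))]
pad [0.5557 0.2002 0.05  ] [ 35.8 240.7]
pad [0.4884 0.1863 0.05  ] [-32.9 239.5]
pad [ 0.6033 -0.2474  0.105 ] [  -0.5 -207.9]
clip [[0.454, -0.308, 0.02], [0.342, -0.268, 0.02], [0.424, -0.227, 0.02], [0.435, -0.15, 0.02]]
tub_a [[0.781, -0.129, 0.02], [0.76, 0.072, 0.02]]
```

>>> {"method": "arm_command", "body": {
  "steps": [
    {"slide":[0.035,-0.044,0],"rot":[0,0,-7.18],"grip":0},
    {"slide":[0.035,-0.044,0],"rot":[0,0,-7.18],"grip":0},
    {"slide":[0.035,-0.044,0],"rot":[0,0,-7.18],"grip":0},
    {"slide":[0.035,-0.044,0],"rot":[0,0,-7.18],"grip":0},
    {"slide":[0.035,-0.044,0],"rot":[0,0,-7.18],"grip":0},
    {"slide":[0.035,-0.044,0],"rot":[0,0,-7.18],"grip":0},
    {"slide":[0.035,-0.044,0],"rot":[0,0,-7.18],"grip":0},
    {"slide":[0.037,-0.044,0],"rot":[0,0,-7.18],"grip":0}
  ],
  "newtons": 20
}}

```text
time: 2.05
ee_pos: [0.5158, 0.2266, 0.2229]
eef_rot: [0.64, 0.769, 0.0, 0.0]
ft_force: [-0.0, 1.3, 0.6]
width: 0.015
grip_force: 0.0
```

>>> {"method": "arm_command", "body": {
  "steps": [
    {"slide":[0,0,-0.038],"grip":0},
    {"slide":[0,0,-0.038],"grip":0},
    {"slide":[0,0,-0.038],"grip":0},
    {"slide":[0,0,-0.038],"grip":0},
    {"slide":[0,0,-0.038],"grip":0},
    {"slide":[0.0011,-0.0059,0],"grip":0},
    {"slide":[0.0011,-0.0059,0],"grip":0},
    {"slide":[0.0009,-0.0049,0],"grip":0}
  ]
}}

```text
schema error: expected keys rot, slide, grip
```

Run:
```python
from h import *
print(stand(sensors.read_state()["ee_pos"]),sensors.read_state()["ft_force"])
p=eyes.camera("scene");save(p,"s1.png",(220,120,480,280),3)
```

```text
[  1.5 274.1] [-0.02167112  1.294381    0.59941891]
```

View pics/s1.png

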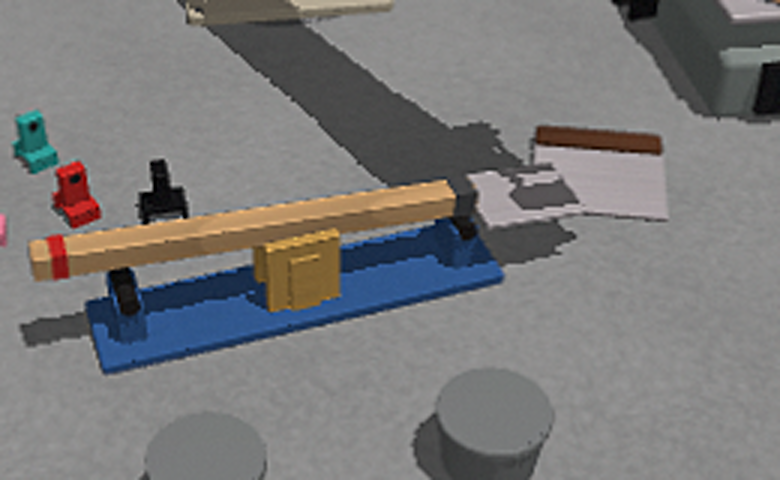

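The paddle is still resting with its blade down, and the red stripe is at crop (58,258). The last move was refused because its rows had no rot, so I'm resending it.

>>> {"method": "arm_command", "body": {
  "steps": [
    {"slide":[0,0,-0.038],"rot":[0,0,0],"grip":0},
    {"slide":[0,0,-0.038],"rot":[0,0,0],"grip":0},
    {"slide":[0,0,-0.038],"rot":[0,0,0],"grip":0},
    {"slide":[0,0,-0.038],"rot":[0,0,0],"grip":0},
    {"slide":[0,0,-0.036],"rot":[0,0,0],"grip":0},
    {"slide":[0.0011,-0.0059,0],"rot":[0,0,0],"grip":0},
    {"slide":[0.0011,-0.0059,0],"rot":[0,0,0],"grip":0},
    {"slide":[0.0009,-0.0049,0],"rot":[0,0,0],"grip":0}
  ]
}}

```text
time: 3.1
ee_pos: [0.5192, 0.2112, 0.0364]
eef_rot: [0.638, 0.77, 0.001, 0.001]
ft_force: [0.1, 0.0, -0.4]
width: 0.0003
grip_force: 0.0
```

```bash
cat >> h.py <<'E'
def stripe():
    """red stripe by triangulation from both cameras -> stand coords (mm) and height (mm)"""
    A=[];b=[];st=[]
    for c,box in(("top",(330,160,520,250)),("scene",(140,175,300,235))):
        p=eyes.camera(c);B=[q for q in blobs(p,"red",box,12)]
        if c=="scene": B=[q for q in B if q[0][1]+q[0][3]>198]
        B.sort(key=lambda q:-q[0][4]);st.append([q[:2] for q in B])
        o,d=ray(p,*B[0][1]);d/=np.linalg.norm(d);M=np.eye(3)-np.outer(d,d);A.append(M);b.append(M@o)
    P=np.linalg.solve(sum(A),sum(b));return stand(P),round(P[2]*1e3,1),st
E
python3 - <<'E'
from h import *
s=sensors.read_state();print(stand(s["ee_pos"]),s["ft_force"]);print(stripe())
E
```

```text
[  2.  258.3] [ 0.11908135  0.03053936 -0.42185625]
(array([   2.2, -187.4]), np.float64(96.0), [[([416, 184, 7, 13, 56], [419.4, 189.6])], [([236, 198, 7, 15, 66], [239.1, 205.3])]])
```

>>> {"method": "arm_command", "body": {
  "steps": [
    {"slide":[0.0008,-0.0045,0],"rot":[0,0,0],"grip":0},
    {"slide":[0.0008,-0.0045,0],"rot":[0,0,0],"grip":0},
    {"slide":[0.0008,-0.0045,0],"rot":[0,0,0],"grip":0},
    {"slide":[0.0008,-0.0045,0],"rot":[0,0,0],"grip":0},
    {"slide":[0.0009,-0.0045,0],"rot":[0,0,0],"grip":0},
    {"slide":[0.0009,-0.0045,0],"rot":[0,0,0],"grip":0},
    {"slide":[0.0009,-0.0045,0],"rot":[0,0,0],"grip":0},
    {"slide":[0.0009,-0.0045,0],"rot":[0,0,0],"grip":0}
  ]
}}

```text
time: 4.2
ee_pos: [0.5248, 0.1752, 0.0346]
eef_rot: [0.638, 0.77, 0.0, -0.0]
ft_force: [-0.7, 4.3, 3.1]
width: 0.0001
grip_force: 2.4
```

Run:
```python
from h import *
s=sensors.read_state();print(stand(s["ee_pos"]),s["ft_force"]);print(stripe())
```

```text
[  0.8 221.9] [-0.66534168  4.25966298  3.14501042]
(array([   0.7, -217. ]), np.float64(98.7), [[([431, 181, 7, 13, 55], [433.9, 187.2])], [([222, 200, 7, 14, 68], [225.6, 206.7])]])
```

>>> {"method": "arm_command", "body": {
  "steps": [
    {"slide":[-0.0011,0.0059,0],"rot":[0,0,0],"grip":0},
    {"slide":[0,0,0],"rot":[0,0,0],"grip":0},
    {"slide":[0,0,0],"rot":[0,0,0],"grip":0},
    {"slide":[0,0,0],"rot":[0,0,0],"grip":0},
    {"slide":[0,0,0],"rot":[0,0,0],"grip":0},
    {"slide":[0,0,0],"rot":[0,0,0],"grip":0},
    {"slide":[0,0,0],"rot":[0,0,0],"grip":0},
    {"slide":[0,0,0],"rot":[0,0,0],"grip":0}
  ]
}}

```text
time: 5.3
ee_pos: [0.5237, 0.1812, 0.0346]
eef_rot: [0.638, 0.77, 0.0, 0.0]
ft_force: [0.2, -0.3, 0.5]
width: 0.0006
grip_force: 0.0
```

Run:
```python
from h import *
s=sensors.read_state();print(stand(s["ee_pos"]),s["ft_force"]);print(stripe())
```

```text
[  0.8 228. ] [ 0.19910848 -0.30244384  0.54649189]
(array([   1.2, -217.7]), np.float64(98.5), [[([431, 181, 7, 13, 53], [434.4, 186.9])], [([222, 200, 7, 15, 68], [225.5, 207.0])]])
```

>>> {"method": "arm_command", "body": {
  "steps": [
    {"slide":[0.0009,-0.0046,0],"rot":[0,0,0],"grip":0},
    {"slide":[0.0009,-0.0046,0],"rot":[0,0,0],"grip":0},
    {"slide":[0.0009,-0.0046,0],"rot":[0,0,0],"grip":0},
    {"slide":[-0.0011,0.0059,0],"rot":[0,0,0],"grip":0},
    {"slide":[0,0,0],"rot":[0,0,0],"grip":0},
    {"slide":[0,0,0],"rot":[0,0,0],"grip":0},
    {"slide":[0,0,0],"rot":[0,0,0],"grip":0},
    {"slide":[0,0,0],"rot":[0,0,0],"grip":0}
  ]
}}

```text
time: 6.4
ee_pos: [0.5253, 0.1732, 0.0346]
eef_rot: [0.638, 0.77, 0.0, 0.0]
ft_force: [0.3, -0.1, 0.1]
width: 0.0003
grip_force: 0.0
```

Run:
```python
from h import *
s=sensors.read_state();print(stand(s["ee_pos"]),s["ft_force"]);print(stripe())
```

```text
[  0.9 219.9] [ 0.30109003 -0.13236927  0.06637401]
(array([   0.9, -226.2]), np.float64(88.9), [[([434, 182, 7, 12, 51], [437.2, 187.3])], [([219, 204, 7, 15, 67], [222.4, 210.9])]])
```

>>> {"method": "arm_command", "body": {
  "steps": [
    {"slide":[0,0,0],"rot":[0,0,0],"grip":0},
    {"slide":[0,0,0],"rot":[0,0,0],"grip":0},
    {"slide":[0,0,0],"rot":[0,0,0],"grip":0},
    {"slide":[0,0,0],"rot":[0,0,0],"grip":0},
    {"slide":[0,0,0],"rot":[0,0,0],"grip":0},
    {"slide":[0,0,0],"rot":[0,0,0],"grip":0},
    {"slide":[0,0,0],"rot":[0,0,0],"grip":0},
    {"slide":[0,0,0],"rot":[0,0,0],"grip":0}
  ]
}}

```text
time: 7.5
ee_pos: [0.5253, 0.1733, 0.0346]
eef_rot: [0.638, 0.77, 0.0, 0.0]
ft_force: [-0.8, 0.4, -0.7]
width: 0.0003
grip_force: 0.0
```

Run:
```python
from h import *
print(stripe())
p=eyes.camera("scene");save(p,"s2.png",(200,150,440,270),3.2)
```

```text
(array([   0.5, -226.2]), np.float64(86.8), [[([434, 182, 7, 12, 55], [437.1, 187.7])], [([219, 205, 8, 14, 68], [222.6, 211.5])]])
```

View pics/s2.png

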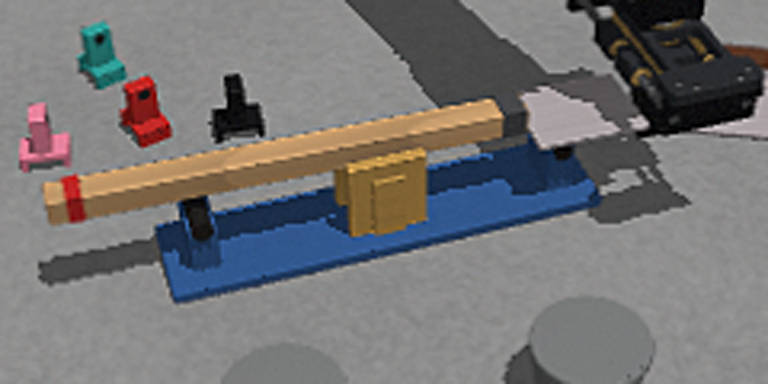

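The paddle has lifted off the rest and is nearly level, with the stripe at crop (75,198) and the blade clear of the rest. The centre of mass is probably near the +y edge of the flat, so I'll push about 8 mm more.

>>> {"method": "arm_command", "body": {
  "steps": [
    {"slide":[0.0007,-0.0035,0],"rot":[0,0,0],"grip":0},
    {"slide":[0.0007,-0.0035,0],"rot":[0,0,0],"grip":0},
    {"slide":[0.0006,-0.0035,0],"rot":[0,0,0],"grip":0},
    {"slide":[0.0006,-0.0032,0],"rot":[0,0,0],"grip":0},
    {"slide":[-0.0011,0.0059,0],"rot":[0,0,0],"grip":0},
    {"slide":[-0.001,0.005,0],"rot":[0,0,0],"grip":0},
    {"slide":[0,0,0],"rot":[0,0,0],"grip":0},
    {"slide":[0,0,0],"rot":[0,0,0],"grip":0}
  ]
}}

```text
time: 8.65
ee_pos: [0.5258, 0.1705, 0.0346]
eef_rot: [0.638, 0.77, -0.0, 0.0]
ft_force: [0.5, -0.8, 1.5]
width: 0.0004
grip_force: 0.0
```

>>> {"method": "arm_command", "body": {
  "steps": [
    {"slide":[0,0,0],"rot":[0,0,0],"grip":0},
    {"slide":[0,0,0],"rot":[0,0,0],"grip":0},
    {"slide":[0,0,0],"rot":[0,0,0],"grip":0},
    {"slide":[0,0,0],"rot":[0,0,0],"grip":0},
    {"slide":[0,0,0],"rot":[0,0,0],"grip":0},
    {"slide":[0,0,0],"rot":[0,0,0],"grip":0},
    {"slide":[0,0,0],"rot":[0,0,0],"grip":0},
    {"slide":[0,0,0],"rot":[0,0,0],"grip":0}
  ]
}}

```text
time: 9.65
ee_pos: [0.5258, 0.1705, 0.0346]
eef_rot: [0.638, 0.77, 0.0, 0.0]
ft_force: [0.5, -0.3, 0.1]
width: 0.0003
grip_force: 0.0
```

Run:
```python
from h import *
s=sensors.read_state();print(stand(s["ee_pos"]),s["ft_force"]);print(stripe())
p=eyes.camera("scene");save(p,"s3.png",(190,150,430,270),3.2)
```

```text
[  0.9 217.1] [ 0.50738255 -0.25179568  0.05802573]
(array([   0.4, -235.5]), np.float64(82.0), [[([438, 182, 7, 12, 52], [440.8, 187.4])], [([216, 207, 7, 15, 67], [218.8, 213.9])]])
```

View pics/s3.png

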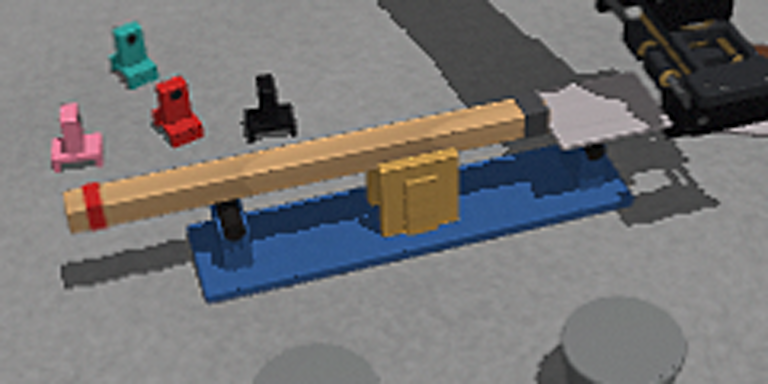

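Balanced and level, with the stripe z at 82 mm against 81 expected; the -y end is clear of its rest at crop (230,215). Next is the clip.

>>> {"method": "arm_command", "body": {
  "steps": [
    {"slide":[-0.0019,0.0098,0],"rot":[0,0,0],"grip":0},
    {"slide":[-0.0019,0.0098,0],"rot":[0,0,0],"grip":0},
    {"slide":[0,0,0.04],"rot":[0,0,0],"grip":0},
    {"slide":[0,0,0.04],"rot":[0,0,0],"grip":0},
    {"slide":[0,0,0.04],"rot":[0,0,0],"grip":0.5},
    {"slide":[0,0,0.04],"rot":[0,0,0],"grip":0.5},
    {"slide":[-0.0095,-0.042,0],"rot":[0,0,0],"grip":0.5},
    {"slide":[-0.0095,-0.042,0],"rot":[0,0,0],"grip":0.5}
  ]
}}

```text
time: 10.8
ee_pos: [0.5028, 0.1063, 0.1951]
eef_rot: [0.637, 0.77, 0.001, 0.0]
ft_force: [1.5, -0.7, 0.3]
width: 0.0327
grip_force: 0.0
```

>>> {"method": "arm_command", "body": {
  "steps": [
    {"slide":[-0.0095,-0.042,0],"rot":[0,0,1.72],"grip":0.5},
    {"slide":[-0.0095,-0.042,0],"rot":[0,0,1.72],"grip":0.5},
    {"slide":[-0.0095,-0.042,0],"rot":[0,0,1.72],"grip":0.5},
    {"slide":[-0.0095,-0.042,0],"rot":[0,0,1.72],"grip":0.5},
    {"slide":[-0.0095,-0.042,0],"rot":[0,0,1.72],"grip":0.5},
    {"slide":[-0.0095,-0.042,0],"rot":[0,0,1.72],"grip":0.5},
    {"slide":[-0.0095,-0.042,0],"rot":[0,0,1.72],"grip":0.5},
    {"slide":[-0.0095,-0.042,0],"rot":[0,0,1.72],"grip":0.5}
  ]
}}

```text
time: 11.8
ee_pos: [0.427, -0.2305, 0.1948]
eef_rot: [0.541, 0.841, 0.0, 0.0]
ft_force: [0.4, -0.2, -0.4]
width: 0.0434
grip_force: 0.0
```

Run:
```python
from h import *
s=sensors.read_state();print(s["ee_pos"],s["eef_rot"],s["width"])
s=eyes.camera("scene");bs=(225,155,265,198);print(fitclip([(s,bs)],(.428,-.228),np.radians([10,25,40]))[:2])
print(stripe())
```

```text
[ 0.42702727 -0.23045947  0.19484214] [5.40515572e-01 8.41333889e-01 3.20925326e-04 3.16622065e-04] 0.0433540535280484
[(np.float64(0.158), [0.4289, -0.2275, 0.4131], np.float64(23.7)), (np.float64(0.159), [0.4287, -0.2278, 0.4009], np.float64(23.0))]
(array([   0.5, -235.5]), np.float64(82.1), [[([438, 182, 7, 12, 50], [440.9, 187.3])], [([216, 207, 7, 15, 67], [218.9, 213.9])]])
```

>>> {"method": "arm_command", "body": {
  "steps": [
    {"slide":[0.001,0.0028,-0.04],"rot":[0,0,0],"grip":0.5},
    {"slide":[0,0,-0.045],"rot":[0,0,0],"grip":0.5},
    {"slide":[0,0,-0.045],"rot":[0,0,0],"grip":0.5},
    {"slide":[0,0,-0.03],"rot":[0,0,0],"grip":0.5},
    {"slide":[0,0,-0.0145],"rot":[0,0,0],"grip":0.5},
    {"slide":[0,0,0],"rot":[0,0,0],"grip":0.1},
    {"slide":[0,0,0],"rot":[0,0,0],"grip":0},
    {"slide":[0,0,0],"rot":[0,0,0],"grip":0}
  ],
  "newtons": 15
}}

```text
time: 12.95
ee_pos: [0.4288, -0.2271, 0.0211]
eef_rot: [0.541, 0.841, 0.001, 0.001]
ft_force: [0.4, -0.7, 0.3]
width: 0.0213
grip_force: 0.0
```

>>> {"method": "arm_command", "body": {
  "steps": [
    {"slide":[0,0,0],"rot":[0,0,0],"grip":0},
    {"slide":[0,0,0],"rot":[0,0,0],"grip":0},
    {"slide":[0,0,0],"rot":[0,0,0],"grip":0},
    {"slide":[0,0,0.03],"rot":[0,0,0],"grip":0},
    {"slide":[0,0,0.04],"rot":[0,0,0],"grip":0},
    {"slide":[0,0,0.04],"rot":[0,0,0],"grip":0},
    {"slide":[0,0,0.04],"rot":[0,0,0],"grip":0},
    {"slide":[0,0,0],"rot":[0,0,0],"grip":0}
  ]
}}

```text
time: 13.95
ee_pos: [0.4295, -0.2277, 0.1728]
eef_rot: [0.541, 0.841, 0.001, 0.002]
ft_force: [-0.4, -1.3, 0.0]
width: 0.014
grip_force: 15.0
```

Run:
```python
from h import *
s=sensors.read_state();print(s["ee_pos"],s["eef_rot"],s["width"])
p=eyes.camera("scene");save(p,"s4.png",(170,70,430,240),3)
for b in blobs(p,"red",(200,60,330,198)):print(b[:2])
```

```text
[ 0.42950682 -0.22769187  0.17280148] [0.54143886 0.84073575 0.00135132 0.00235192] 0.013971701775353201
([230, 130, 16, 19, 130], [236.8, 141.1])
```

View pics/s4.png

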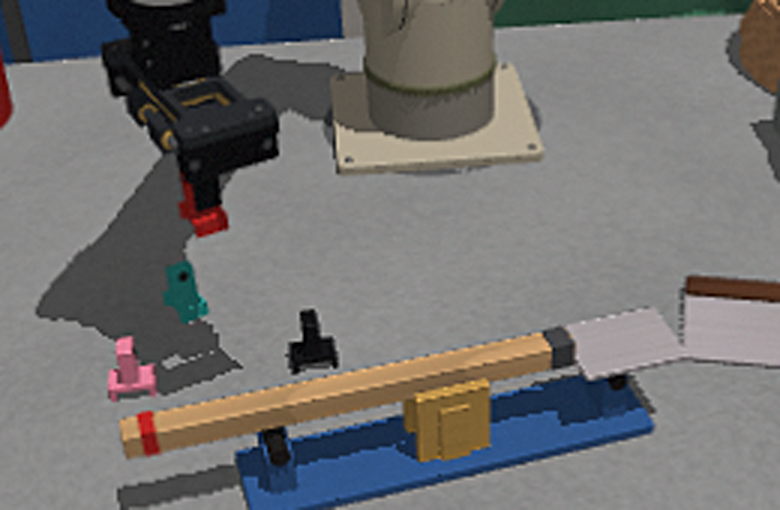

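Clip is held at (237,141) in scene, upright. The paddle is still level. Now carrying it above the ridge.

>>> {"method": "arm_command", "body": {
  "steps": [
    {"slide":[0.017,0.0231,0],"rot":[0,0,-1.71],"grip":0},
    {"slide":[0.017,0.0231,0],"rot":[0,0,-1.71],"grip":0},
    {"slide":[0.017,0.0231,0],"rot":[0,0,-1.71],"grip":0},
    {"slide":[0.017,0.0231,0],"rot":[0,0,-1.71],"grip":0},
    {"slide":[0.017,0.0231,0],"rot":[0,0,-1.71],"grip":0},
    {"slide":[0.017,0.0231,0],"rot":[0,0,-1.71],"grip":0},
    {"slide":[0.017,0.0231,0],"rot":[0,0,-1.71],"grip":0},
    {"slide":[0.017,0.0231,0],"rot":[0,0,-1.71],"grip":0}
  ]
}}

```text
time: 15.0
ee_pos: [0.5637, -0.0416, 0.1684]
eef_rot: [0.638, 0.77, -0.001, -0.001]
ft_force: [0.8, -0.1, -0.6]
width: 0.0136
grip_force: 15.0
```

>>> {"method": "arm_command", "body": {
  "steps": [
    {"slide":[0,0,-0.01],"rot":[0,0,0],"grip":0},
    {"slide":[0,0,-0.012],"rot":[0,0,0],"grip":0},
    {"slide":[0,0,-0.012],"rot":[0,0,0],"grip":0},
    {"slide":[0,0,0],"rot":[0,0,0],"grip":0},
    {"slide":[0,0,0],"rot":[0,0,0],"grip":0},
    {"slide":[0,0,0],"rot":[0,0,0],"grip":0},
    {"slide":[0,0,0],"rot":[0,0,0],"grip":0},
    {"slide":[0,0,0],"rot":[0,0,0],"grip":0}
  ]
}}

```text
time: 16.0
ee_pos: [0.5641, -0.0423, 0.1363]
eef_rot: [0.638, 0.77, 0.0, 0.0]
ft_force: [0.0, 0.1, -0.5]
width: 0.0136
grip_force: 15.0
```

Run:
```python
from h import *
st=sensors.read_state();print(st["ee_pos"],stand(st["ee_pos"]),st["eef_rot"],st["width"])
a=np.degrees(np.arctan2(st["eef_rot"][1],st["eef_rot"][0]))*2-90;print("tool y",a)
s=eyes.camera("scene");t=eyes.camera("top");save(s,"s5.png",(240,100,400,240),5)
f=open("pics/last.npy","wb");np.save(f,t["pixels"]);np.save(f,s["pixels"])
for n,p,b in(("scene",s,(240,100,400,240)),("top",t,(260,150,400,260))):
  for c in("red","brass"):
    for q in blobs(p,c,b):
      print(n,c,q[:2])
# predicted brass near cheek face (x=+.0235) in scene: project corners for comparison
for x,y,z in((.0235,-.03,.078),(.0235,.03,.078),(.0235,-.03,.03),(.0235,.03,.03)):
  w=SP+EX*x+EY*y;print("pred",proj(s,[*w,z]).round(1))
print(stripe())
```

```text
[ 0.5640559  -0.04225898  0.13627498] [-1.   0.9] [6.37619229e-01 7.70351656e-01 1.70203909e-04 1.28100653e-04] 0.01360563874349784
tool y 10.770958652175239
scene red ([310, 174, 17, 14, 119], [318.2, 181.4])
pred [308.6 202.7]
pred [333.2 197.5]
pred [309.3 218. ]
pred [333.1 212.6]
(array([   0.6, -235.4]), np.float64(82.1), [[([438, 182, 7, 12, 51], [440.8, 187.3])], [([216, 207, 7, 15, 68], [218.9, 213.9])]])
```

View pics/s5.png

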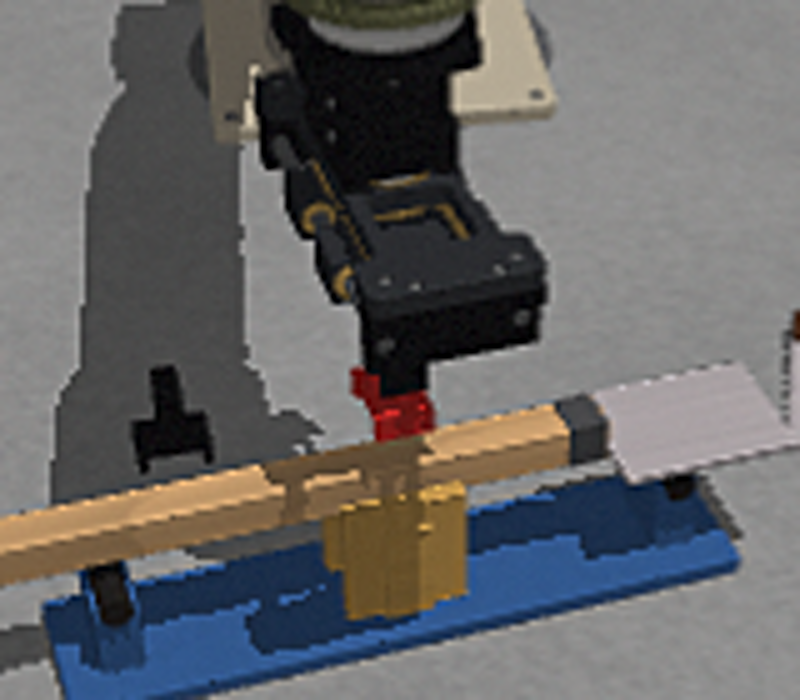

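Run:
```python
from h import *
s=eyes.camera("scene")
TC=np.array(sensors.read_state()["ee_pos"])
for dy in(-.004,-.002,0,.002):
  r=[]
  for x,y,z in((.02,-.014,0),(.02,.014,0),(.02,-.014,.014),(.02,.014,.014)):
    w=TC[:2]+EX*x+EY*(y+dy);r.append(proj(s,[*w,TC[2]-.0205+z]).round(1).tolist())
  print(dy,r)
m=mask(s,"red")[170:192,306:332];print("\n".join("%d "%(170+i)+"".join(".#"[k] for k in r) for i,r in enumerate(m)))
# direct fit, front lower part only: feet edge
```

```text
-0.004 [[312.9, 187.8], [324.7, 185.4], [312.8, 183.0], [324.6, 180.5]]
-0.002 [[313.8, 187.6], [325.5, 185.2], [313.6, 182.8], [325.5, 180.4]]
0 [[314.6, 187.5], [326.4, 185.0], [314.5, 182.6], [326.3, 180.2]]
0.002 [[315.5, 187.3], [327.2, 184.8], [315.3, 182.4], [327.1, 180.0]]
170 ..........................
171 ..........................
172 ..........................
173 ..........................
174 ....###...................
175 .....#####................
176 .....#####................
177 .....#####................
178 .....#####................
179 .....#.###...######.......
180 .......#############......
181 ........############......
182 ........############......
183 .........###########......
184 .........###########......
185 .........############.....
186 .........##########.......
187 .........#####............
188 ..........................
189 ..........................
190 ..........................
191 ..........................
```

>>> {"method": "arm_command", "body": {
  "steps": [
    {"slide":[0.0015,-0.0006,0],"rot":[0,0,0],"grip":0},
    {"slide":[0,0,-0.01],"rot":[0,0,0],"grip":0},
    {"slide":[0,0,-0.01],"rot":[0,0,0],"grip":0},
    {"slide":[0,0,-0.002],"rot":[0,0,0],"grip":0},
    {"slide":[0,0,-0.002],"rot":[0,0,0],"grip":0},
    {"slide":[0,0,-0.002],"rot":[0,0,0],"grip":0},
    {"slide":[0,0,-0.002],"rot":[0,0,0],"grip":0},
    {"slide":[0,0,0],"rot":[0,0,0],"grip":0}
  ]
}}

```text
time: 17.25
ee_pos: [0.5654, -0.0428, 0.108]
eef_rot: [0.638, 0.77, 0.0, -0.0]
ft_force: [-0.8, -0.5, -0.6]
width: 0.0141
grip_force: 15.0
```

Run:
```python
from h import *
st=sensors.read_state();print(st["ee_pos"],stand(st["ee_pos"]),st["ft_force"],st["torque"]);print(stripe())
s=eyes.camera("scene");save(s,"s6.png",(270,150,370,230),7.5)
```

```text
[ 0.56542359 -0.04284802  0.10803681] [0.2 0.1] [-0.755247   -0.4961595  -0.56630221] [-0.05893882  0.03237021  0.01941303]
(array([   0.4, -235.5]), np.float64(82.0), [[([438, 181, 7, 13, 50], [440.9, 187.4])], [([216, 207, 7, 15, 68], [218.9, 213.9])]])
```

View pics/s6.png

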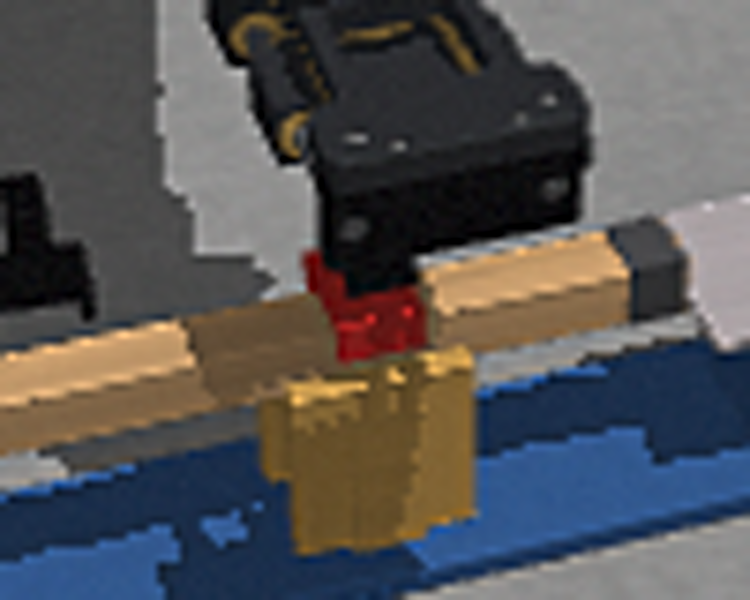

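The clip at crop 337–427 is centred over the brass at 290–475, with its legs astride the handle and no contact force. Lowering the rest of the way.

>>> {"method": "arm_command", "body": {
  "steps": [
    {"slide":[0,0,-0.001],"rot":[0,0,0],"grip":0},
    {"slide":[0,0,-0.001],"rot":[0,0,0],"grip":0},
    {"slide":[0,0,-0.001],"rot":[0,0,0],"grip":0},
    {"slide":[0,0,-0.0007],"rot":[0,0,0],"grip":0},
    {"slide":[0,0,0],"rot":[0,0,0],"grip":0},
    {"slide":[0,0,0],"rot":[0,0,0],"grip":0},
    {"slide":[0,0,0],"rot":[0,0,0],"grip":0},
    {"slide":[0,0,0],"rot":[0,0,0],"grip":0}
  ]
}}

```text
time: 18.4
ee_pos: [0.5655, -0.0429, 0.1044]
eef_rot: [0.638, 0.77, 0.0, 0.0]
ft_force: [0.7, 0.3, -0.7]
width: 0.0137
grip_force: 15.0
```

>>> {"method": "arm_command", "body": {
  "steps": [
    {"slide":[0,0,-0.0004],"rot":[0,0,0],"grip":0},
    {"slide":[0,0,-0.0003],"rot":[0,0,0],"grip":0},
    {"slide":[0,0,0],"rot":[0,0,0],"grip":0.3},
    {"slide":[0,0,0],"rot":[0,0,0],"grip":0.4},
    {"slide":[0,0,0],"rot":[0,0,0],"grip":0.4},
    {"slide":[0,0,0],"rot":[0,0,0],"grip":0.4},
    {"slide":[0,0,0.01],"rot":[0,0,0],"grip":0.4},
    {"slide":[0,0,0.02],"rot":[0,0,0],"grip":0.4}
  ]
}}

```text
time: 19.4
ee_pos: [0.5651, -0.0429, 0.134]
eef_rot: [0.638, 0.77, -0.0, -0.0]
ft_force: [1.2, -0.1, 0.1]
width: 0.0345
grip_force: 0.0
```

>>> {"method": "arm_command", "body": {
  "steps": [
    {"slide":[0,0,0.03],"rot":[0,0,0],"grip":0.4},
    {"slide":[0,0,0.04],"rot":[0,0,0],"grip":0.4},
    {"slide":[0,0,0.04],"rot":[0,0,0],"grip":0.4},
    {"slide":[-0.04,0,0.02],"rot":[0,0,0],"grip":0.4},
    {"slide":[-0.04,0,0],"rot":[0,0,0],"grip":0.4},
    {"slide":[-0.04,0,0],"rot":[0,0,0],"grip":0.4},
    {"slide":[0,0,0],"rot":[0,0,0],"grip":0.4},
    {"slide":[0,0,0],"rot":[0,0,0],"grip":0.4}
  ]
}}

```text
time: 20.4
ee_pos: [0.446, -0.0428, 0.2644]
eef_rot: [0.638, 0.77, 0.001, 0.0]
ft_force: [-0.4, 0.4, -0.7]
width: 0.035
grip_force: 0.0
```

Run:
```python
from h import *
print(stripe());s=eyes.camera("scene");t=eyes.camera("top");save(s,"s7.png",(200,130,420,250),3.5)
print([b[:2] for b in blobs(s,"red",(300,150,345,210))])
r=fitclip([(s,(300,155,345,210))],(.5655,-.043),np.radians([5,12,20]),.083)[0];print(r,stand(r[1]))
```

```text
(array([   0.7, -235.4]), np.float64(82.3), [[([438, 182, 7, 12, 52], [440.8, 187.2])], [([216, 207, 7, 15, 67], [218.9, 213.9])]])
[([311, 175, 16, 25, 258], [318.3, 187.5])]
(np.float64(0.153), [0.5693, -0.0422, 0.1431], np.float64(8.2)) [4.2 0. ]
```

View pics/s7.png

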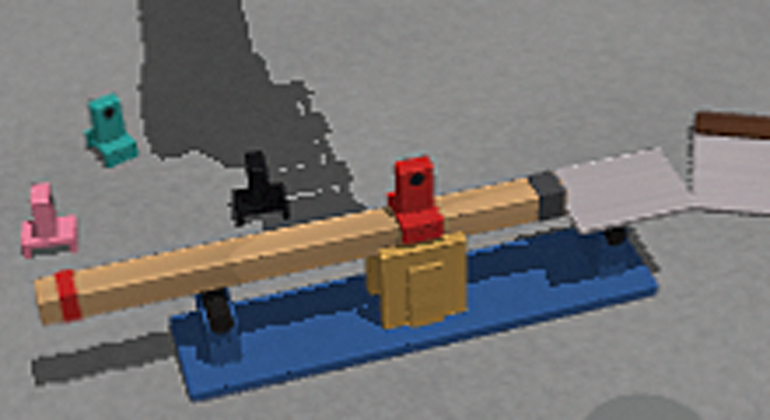

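The clip is seated astride the handle above the brass ridge at crop (415,205). The paddle is level and unmoved, and the tubs and scraper were not touched.

```bash
python3 -c "
from bench import order
print(order.close_job())"
```

```text
the job is handed in; nothing more can be done
None
```

I slid the paddle until it balanced level on the ridge, set the red clip astride the handle above the middle of the ridge, and handed the job in at about 20 s. The tubs and scraper were not touched.

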